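# Find the spacer gauge that sits snugly in the sample clamp

## Robot

A 6-joint arm with a two-finger parallel gripper is mounted at the origin on a cart in front of the work surface, level with it; the furniture and walls round the work are solid. World frame = base frame: x ahead of the robot, y to its left, z up, the work surface at z = 0. Lengths are in m, angles in rad, forces in N, time in s.
With the tool pointing down it reaches from about 0.25 to 0.725 m from the base axis. Payload 4 kg.
Tool frame: the origin (TCP) lies between the finger pads; the fingertips stand arm.tips_ahead ahead of it and the grasp point (between the pads) lies 5 mm behind it (arm.tips_ahead is the distance from the TCP to the fingertips, in m); z points along the fingers, y is the line along which they close (so a half turn about z gives the same grasp; the last joint's range is limited). The gripper opens to 85 mm and grips with 20 to 120 N. Pads are 22 mm wide; open, the fingers measure 114 mm over their backs; the gripper's body (76 mm by 85 mm) begins 54 mm behind the grasp point. The pads swing forward as they close: fully open they stand 13 mm farther back than shut.
Start: joints at [-1.265, 0.241, 0.005, 1.335, 0, 1.571], TCP at [0.151, -0.477, 0.245] pointing down, gripper open.
Joint ranges: [-2.72, 2.72], [-1.05, 1.87], [-1.09, 1.28], [-1.99, 2.15], [-1.42, 1.44], [-3.14, 3.14]. Speed limits (rad/s): [2.79, 2.79, 3.14, 3.14, 3.14, 3.14].

## Interface

Orientations are given as a 3x3 rotation matrix whose columns are the frame's x, y, z axes.
In Python, from cell import arm gives the robot as it stands.
- The arm moves only by the shell command python3 -m inch 'ROWS' [FORCE]. ROWS is JSON, a list of rows, each a list of 7 numbers: the finger opening in m, from 0 to 0.0854, then the shift along the tool's x, y, z in m, then the turn, a rotation vector about the tool's x, y, z in degrees. In form: [[claw, tx, ty, tz, ax, ay, az], ...]. A call has exactly 10 rows; each row shifts and turns the commanded pose from where the row before left it, along the tool's axes as they then stand; what a row does not reach is not made up. A row lasts 1/12 s, in which the tool goes at most 41.7 mm and 7.16 degrees, less where a joint would pass 70% of its speed; a pose out of reach is approached as far as the arm can. A call with a gripper value outside its range is refused whole. The fingers move at their own pace and stop on an object; FORCE is the grip in N (left out, the last holds). Time passes only in rows, so rows that do not move let the fingers close, or fill a call up. It gives the time, the measured TCP pose, the force, the opening and the grip force at its end, in the units of the state.
- arm.get_state(): the state, without advancing time (a new reading comes with each control period).
- arm.grab_frame(name): name is "side" or "top"; returns a dict with "image" (400x640x3 uint8, red, green, blue), "intrinsics" (3x3 intrinsics, pixels), "cam_to_world" (4x4, takes a point from camera to world coordinates). Camera axes: x right, y up, looking along -z (the intrinsics and any distortion apply to the point x, -y, -z); pixel columns grow to the right and rows downward; lengths in m; the calibration is good to about 2 mm. A picture is of the moment at which its call begins. There is no depth.
- arm.sign_off(): hands the job in; it is judged then, once.
Trained networks look in a picture, given as the dict that the camera call returned (one of the last four; its "shot" number tells which), for a name from the list of things; names that differ only in an ending like _2 or _b are one class to them, and where a whole thing is asked for, a point or a joint stands for the part that bears it (a point fixed in the world has none). Each returns a list of dicts, best first, with "confidence" (0 to 1); they miss things now and then, are a little off and sometimes report something else, mostly with a low value. They report only what shows in the picture. A call takes as long as a camera call. They do not tell look-alikes from the thing itself.
- arm.look_for(picture, thing): "location" ([row, column] in pixels, amid what is visible of it).
- arm.masks_of(picture, thing): "mask" (400x640 bool, what is visible of it) and "location" ([row, column] in pixels, amid what is visible of it).
- arm.tip_of(picture, thing): "location" ([row, column] in pixels: a listed point, or the origin of a listed thing).
The state is a dict: "clock": time; "joint_positions": joint angles; "qd": joint speeds; "joint_efforts": joint torques, N m; "tcp_pos": TCP position; "ee_rot": TCP orientation; "ft_force": force on the tool from outside, world axes, zero at the start; "ft_torque": the same for the moment, N m; "grip_width": opening from 0.0 (shut) to 1.0 (fully open); "grip_force": force on a finger pad.
Only numpy, scipy, OpenCV 4.12 (cv2) and the standard library are available. Lean on these libraries where they do the work, as an engineer would, in place of code of your own. Each camera call takes 0.05 s, during which the arm holds its last target. There are 200 camera calls.

## Task

The gap of the small clamp has been set by hand and nobody knows how wide it is. Try the spacer gauges from the steel tray in it, one after another, by feel and without forcing any, until you find one that goes fully home on the floor of the slot, square and upright, and is held snugly between anvil and sprung jaw rather than standing loose; leave it there. Have the other two standing upright in the steel tray at the end, and leave the matchbox, the vials and the marker where they are.

Things in the scene. Friction and masses are not known exactly. Their poses are not given: they have to be found in the camera images.
- clamp: screw clamp fixed left of the tray: aluminium base plate 70 mm (its x) by 150 mm (its y), 12 mm thick, with an upright slot open at the top and both x ends. On the slot's -y side stands a fixed anvil, its face the plane y = 0 of this frame; at +y a sprung jaw faces it, parallel. Jaws 50 mm wide (x), tops 40 mm above the bench. Origin: base underside below the middle of the anvil face
- slot (a point): point on the slot's floor (top of the base plate, 12 mm above the bench) at the foot of the middle of the anvil's face; axes as the clamp's; the slot lies at +y of it. A spacer is home when its underside is on this floor and one wide side against the anvil
- anvil: the clamp's fixed steel anvil block, 50 x 32 x 28 mm, on the -y side of the slot. Origin and axes as point slot
- mouth (a point): point on the anvil's face 40 mm above the bench, at the slot's mouth, middle of the width. Sloping lead-ins widen the mouth: by 3 mm on the anvil side (over the upper 6 mm), by 4.5 mm on the sprung jaw's side (over the upper 16 mm), and pushing a spacer past them takes up to about 15 N
- knob (a point): centre of the black screw knob, 25 mm wide, at the clamp's +y end (not to be turned). The sprung jaw between it and the slot was set by hand: gap to the anvil at rest unknown, 12.5 to 20.4 mm. Pushed, the jaw yields 3.7 mm against a spring (4 N at first, 6 N at the end), then stops dead. A pinched spacer drags 2.5 to 8 N when lifted, a loose one only by its weight, 0.8 N at most
- steel_tray: shallow steel tray, fixed on the bench, about 224 mm (its x) by 290 mm (its y); flat inside over x from -100 to +100 mm and y from -130 to +130 mm, floor 2 mm above the bench, rim 35 mm high. Origin: centre of its underside
- spacer_thin: spacer gauge standing upright: an aluminium block 32 mm wide (its x) by 15 mm thick (its y) by 40 mm high with one dark engraved line across each wide side just under its top, and on top a black plastic grip tab 24 mm (x) by 12 mm (y), from 40 to 75 mm above the underside; about 60 g. Origin: centre of its underside; z points up to the tab. It stands in the steel tray.
- spacer_middle: spacer gauge standing upright: an aluminium block 32 mm wide (its x) by 18 mm thick (its y) by 40 mm high with two dark engraved lines across each wide side just under its top, and on top a black plastic grip tab 24 mm (x) by 12 mm (y), from 40 to 75 mm above the underside; about 60 g. Origin: centre of its underside; z points up to the tab. It stands in the steel tray.
- spacer_thick: spacer gauge standing upright: an aluminium block 32 mm wide (its x) by 21 mm thick (its y) by 40 mm high with three dark engraved lines across each wide side just under its top, and on top a black plastic grip tab 24 mm (x) by 12 mm (y), from 40 to 75 mm above the underside; about 60 g. Origin: centre of its underside; z points up to the tab. It stands in the steel tray.
- matchbox: matchbox 36 x 51 x 15 mm lying in the tray, a bystander; origin: centre of its underside
- vial_1: small glass vial, 17 mm wide, 39 mm high, standing in the tray, a bystander; origin: centre of its underside
- marker_blue: blue marker pen 131 mm long, 13 mm thick, lying on the bench in front of the tray, a bystander; origin: under its middle
- vial_9: small glass vial, 17 mm wide, 49 mm high, standing on the bench right of the tray, a bystander; origin: centre of its underside
Things that resemble listed ones, but are neither listed nor needed, are in the scene too. Leave any yellow look-alike of the spacer_thin alone.

How it is judged:
By the outcome, as a careful person would: the job done as asked, in the order asked, and still so for the second after the job is handed in, with the robot touching nothing.
It also fails if it takes over 64 s, if anything falls off the work surface, if the arm or the gripper's body presses on something with over 40 N, if the wrist force passes 120 N, or if a joint passes its speed limit or range.

## Working session

There is one attempt and no reset: what is moved stays moved. The work goes in short steps, Python scripts to look and compute and a shell command to move; the robot and the scene stay as the last step left them, time stands still between calls to the robot, and variables do not carry over. Pictures are saved under pics/ and viewed, at most 10 in all, crops included, and the job is handed in when it is done.

```bash
mkdir -p pics; ls; cat > h.py <<'E'
import numpy as np, cv2
from cell import arm
def ray(f,px):
    K=np.array(f["intrinsics"]);T=np.array(f["cam_to_world"])
    d=np.linalg.inv(K)@np.array([px[1],px[0],1.0]); d=np.array([d[0],-d[1],-d[2]])
    return T[:3,3],T[:3,:3]@(d/np.linalg.norm(d))
def proj(f,p):
    K=np.array(f["intrinsics"]);T=np.array(f["cam_to_world"])
    c=T[:3,:3].T@(np.array(p)-T[:3,3]); q=K@np.array([c[0],-c[1],-c[2]]); return q[1]/q[2],q[0]/q[2]
def atz(f,px,z):
    o,d=ray(f,px); return o+d*(z-o[2])/d[2]
def tri(f1,p1,f2,p2):
    o1,d1=ray(f1,p1);o2,d2=ray(f2,p2)
    s=np.linalg.lstsq(np.c_[d1,-d2],o2-o1,rcond=None)[0]
    a,b=o1+s[0]*d1,o2+s[1]*d2
    return (a+b)/2,np.linalg.norm(a-b)
def save(f,n): cv2.imwrite("pics/"+n,f["image"][:,:,::-1])
E
python3 - <<'E'
from h import *
import pickle
np.set_printoptions(precision=4,suppress=True)
F={n:arm.grab_frame(n) for n in("side","top")}
for n in F: print(n,F[n].keys(),F[n]["intrinsics"],F[n]["cam_to_world"])
pickle.dump(F,open("F0.pkl","wb"))
cv2.imwrite("pics/a.png",cv2.vconcat([F["top"]["image"],F["side"]["image"]])[:,:,::-1][:, :]) if 0 else [save(F[n],"a_"+n+".png") for n in F]
for t in["slot","mouth","knob","steel_tray","spacer_thin","spacer_middle","spacer_thick","matchbox","vial_1"]:
    for n in F: print(t,n,[(np.round(d["location"],1),round(d["confidence"],2)) for d in arm.tip_of(F[n],t)])
s=arm.get_state();print(s,arm.tips_ahead)
E
```

```text
pics
side dict_keys(['image', 'intrinsics', 'cam_to_world', 'shot']) [[365.35     0.     316.8382]
 [  0.     365.35   200.9898]
 [  0.       0.       1.    ]] [[ 0.8861  0.2037 -0.4164  0.1246]
 [-0.4634  0.4128 -0.7841 -0.6891]
 [ 0.0122  0.8877  0.4602  0.472 ]
 [ 0.      0.      0.      1.    ]]
top dict_keys(['image', 'intrinsics', 'cam_to_world', 'shot']) [[398.3539   0.     313.1062]
 [  0.     398.3539 193.0048]
 [  0.       0.       1.    ]] [[ 0.0082  0.9938 -0.1108  0.3513]
 [-0.9998  0.0064 -0.017  -0.0345]
 [-0.0162  0.1109  0.9937  1.241 ]
 [ 0.      0.      0.      1.    ]]
slot side [(array([194.9, 279.3]), 0.62)]
slot top [(array([200., 251.]), 0.66), (array([192.9, 214.2]), 0.16)]
mouth side [(array([185.6, 276.3]), 0.65)]
mouth top [(array([200.1, 248.2]), 0.6)]
knob side [(array([173.1, 272.3]), 0.73)]
knob top [(array([191.8, 215.6]), 0.88)]
steel_tray side [(array([174.6, 276.3]), 0.66)]
steel_tray top []
spacer_thin side [(array([244.6, 374.8]), 0.96), (array([292.1, 322.9]), 0.73)]
spacer_thin top [(array([229.9, 382.3]), 0.59), (array([202. , 250.9]), 0.48), 
[... 340 characters left out ...]
y([316.4, 421.8]), 0.62), (array([274.7, 369.6]), 0.5)]
vial_1 top [(array([190.5, 426.5]), 0.56), (array([194.6, 385.9]), 0.44)]
{'clock': 1.0, 'joint_positions': array([-1.265 ,  0.2406,  0.005 ,  1.3352, -0.    ,  1.5708]), 'qd': array([-0.0003,  0.0002,  0.0006, -0.0003, -0.0016, -0.    ]), 'joint_efforts': array([ -0.0001, -37.2214,  25.2698,   0.0012,  -0.    ,   0.    ]), 'tcp_pos': array([ 0.1505, -0.4768,  0.2453]), 'ee_rot': array([[ 0.9536,  0.301 ,  0.    ],
       [ 0.301 , -0.9536, -0.    ],
       [-0.    ,  0.    , -1.    ]]), 'ft_force': array([ 0.428 , -0.7658,  0.6539]), 'ft_torque': array([0.0294, 0.0061, 0.0225]), 'grip_force': 0.0, 'grip_width': 0.995947632663083} 0.014
```

```bash
python3 - <<'E'
from h import *
import pickle
F=pickle.load(open("F0.pkl","rb"))
a=cv2.resize(F["side"]["image"][130:350,230:450],None,fx=2.7,fy=2.7,interpolation=3)
cv2.imwrite("pics/b_side.png",a[:,:,::-1])
b=cv2.resize(F["top"]["image"][120:280,190:450],None,fx=3,fy=3,interpolation=3)
cv2.imwrite("pics/b_top.png",b[:,:,::-1])
E
```

```text
(no output)
```

View pics/b_side.png

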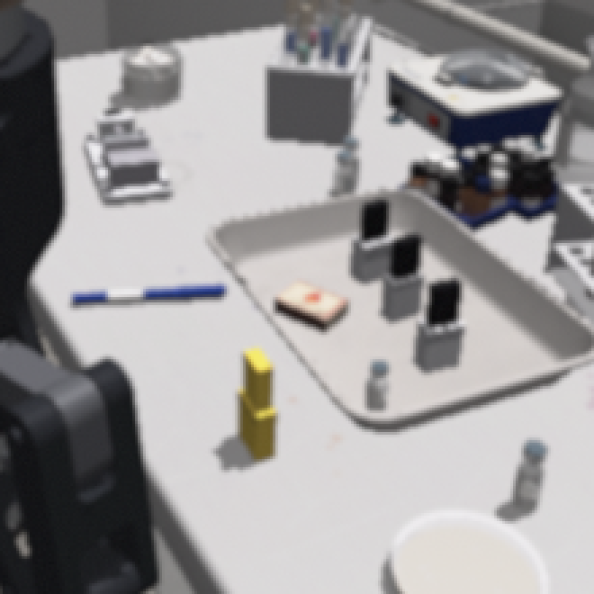

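View pics/b_top.png

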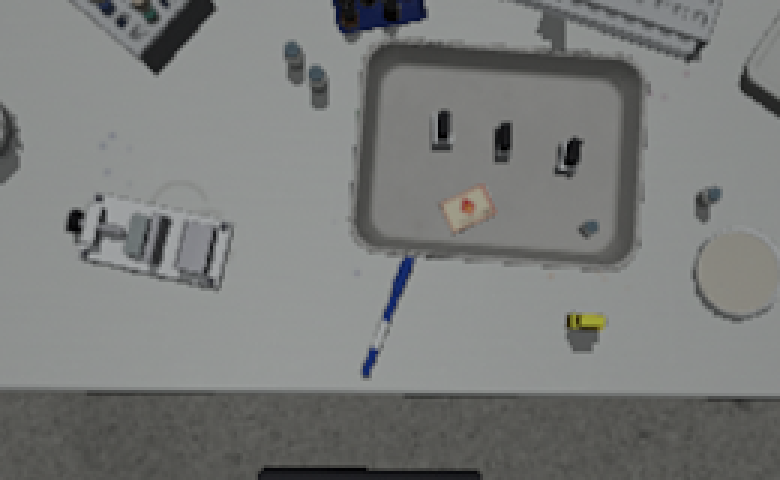

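The side crop shows the clamp around px (row 189, col 276). Three black-tabbed spacers stand in the tray, at about (219,368), (237,379) and (253,393). The yellow look-alike is outside the tray at about (285,325). In the top view the spacers are at (163,337), (167,358) and (172,380), and the clamp is at (200,245). Next I'll take a close look at the spacers and the clamp.

```bash
python3 - <<'E'
from h import *
import pickle
F=pickle.load(open("F0.pkl","rb"))
S,T=F["side"]["image"],F["top"]["image"]
def c(I,r,q,h=28,w=38): return cv2.resize(I[r-h//2:r+h//2+0,q-w//2:q+w//2],(400,295),interpolation=2)
def cc(I,r0,r1,c0,c1): return cv2.resize(I[r0:r1,c0:c1],(400,300),interpolation=2)
im=cv2.vconcat([cv2.hconcat([cc(S,200,272,350,446),cc(T,140,200,322,402)]),cv2.hconcat([cc(S,165,210,250,310),cc(T,175,223,205,269)])])
cv2.imwrite("pics/c.png",im[:,:,::-1])
for t in["clamp","anvil","spacer_thin","spacer_middle","spacer_thick"]:
    for n in F:
        for d in arm.masks_of(F[n],t)[:4]:
            m=d["mask"];r,q=np.where(m);print(t,n,round(d["confidence"],2),np.round(d["location"]),m.sum(),r.min(),r.max(),q.min(),q.max())
for n,p in(("side",(219,368)),("side",(237,379)),("side",(253,393)),("top",(163,337)),("top",(167,358)),("top",(172,380))): print(n,p,atz(F[n],p,.06))
for n,p in(("top",(200,251)),("top",(193,214)),("top",(200,248))): print(n,p,atz(F[n],p,.012))
print(tri(F["side"],(194.9,279.3),F["top"],(200,251)),tri(F["side"],(173.1,272.3),F["top"],(191.8,215.6)),tri(F["side"],(185.6,276.3),F["top"],(200.1,248.2)))
E
```

```text
clamp side 0.84 [189. 272.] 678 170 203 261 292
clamp top 0.68 [197. 244.] 1139 186 215 212 267
anvil side 0.65 [193. 279.] 242 185 198 269 288
anvil top 0.53 [204. 257.] 165 195 210 249 261
spacer_thin side 0.88 [232. 376.] 431 216 248 371 387
spacer_thin side 0.74 [279. 324.] 494 259 299 318 332
spacer_thin side 0.48 [216. 365.] 411 203 234 359 374
spacer_middle side 0.87 [254. 393.] 470 233 266 384 401
spacer_middle side 0.46 [232. 378.] 459 216 249 369 386
spacer_middle top 0.52 [171. 377.] 91 166 178 375 383
spacer_middle top 0.32 [167. 354.] 68 162 174 355 360
spacer_thick top 0.49 [163. 337.] 95 157 170 334 341
side (219, 368) [ 0.55975258 -0.11573671  0.06      ]
side (237, 379) [ 0.53773299 -0.18720244  0.06      ]
side (253, 393) [ 0.52822437 -0.24548946  0.06      ]
top (163, 337) [ 0.57409609 -0.08537841  0.06      ]
top (167, 358) [ 0.56224658 -0.14833805  0.06      ]
top (172, 380) [ 0.54743034 -0.21400218  0.06      ]
top (200, 251) [0.46513698 0.17929368 0.012     ]
top (193, 214) [0.48627053 0.29549978 0.012     ]
top (200, 248) [0.46507421 0.18863891 0.012     ]
(array([0.46531129, 0.17980346, 0.00924318]), np.float64(0.0001731303287669538)) (array([0.48727213, 0.28561757, 0.03170082]), np.float64(0.00120996972848789)) (array([0.46079309, 0.18395495, 0.03762198]), np.float64(0.0034197624439737894))
```

View pics/c.png

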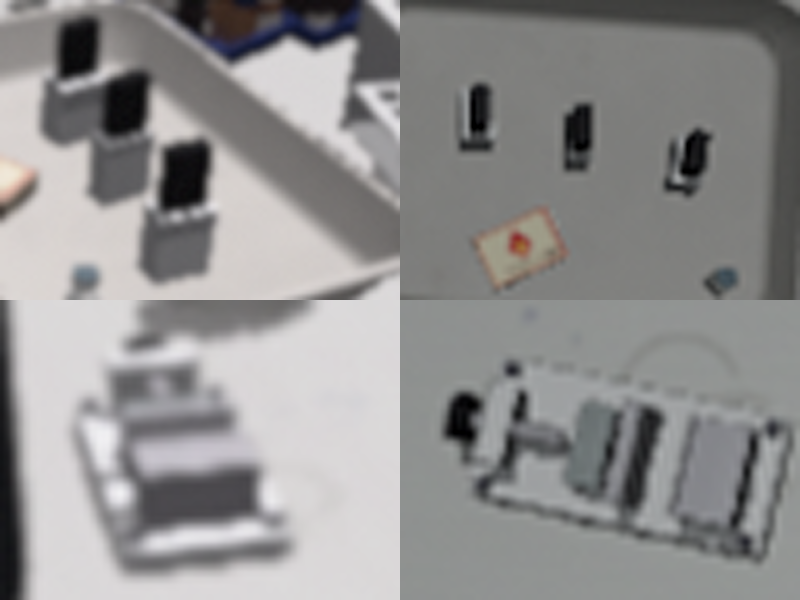

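Top left of the crop shows the three spacers: thick at (216,365), thin at (232,377) and middle at (254,393) in the side view, going by the visible silver ledges and the networks. The bottom row shows the clamp: the grey anvil is at top-view col ~257, with the slot to its left. I'll now fit the poses to both views.

```bash
cat > fit.py <<'E'
from h import *
from scipy.optimize import minimize
def lab(I): return I.astype(float).mean(2)
def render(f,polys,win,ss=6):
    r0,r1,c0,c1=win; m=np.zeros(((r1-r0)*ss,(c1-c0)*ss),np.uint8)
    for P in polys:
        q=np.array([proj(f,p)[::-1] for p in P]); h=((q-[c0,r0]+.5)*ss*16).astype(np.int32)
        cv2.fillConvexPoly(m,cv2.convexHull(h[:,None]),255,shift=4)
    return cv2.resize(m,(c1-c0,r1-r0),interpolation=cv2.INTER_AREA)/255.
def box(x,y,z,yaw,w,t,z0,z1):
    c,s=np.cos(yaw),np.sin(yaw)
    return [(x+c*a-s*b,y+s*a+c*b,z+h) for a in(-w/2,w/2) for b in(-t/2,t/2) for h in(z0,z1)]
def fit_spacer(F,p0,wins,names=("side","top"),fixz=None):
    # dark tab: soft darkness vs rendered tab, per-view 2D shift free in neither
    D={}
    for n in names:
        r0,r1,c0,c1=wins[n]; g=F[n]["image"][r0:r1,c0:c1].max(2).astype(float)
        lo,hi=np.percentile(g,3),np.percentile(g,60); d=np.clip((hi-g)/(hi-lo),0,1); 
        D[n]=np.clip((d-.35)/.5,0,1) if n=="side" else np.clip((d-.3)/.6,0,1)
    def cost(v):
        x,y,z,yaw=v
        return sum(((cv2.GaussianBlur(render(F[n],[box(x,y,z,yaw,.024,.012,.040,.075)],wins[n]),(0,0),.6)-D[n])**2).sum() for n in names)
    best=None
    for yw in np.radians([-40,-20,0,20,40]):
        r=minimize(cost,[*p0,yw],method="Nelder-Mead",options=dict(initial_simplex=np.array([*p0,yw])+np.r_[np.zeros((1,4)),np.diag([.006,.006,.006,.3])],xatol=1e-4,fatol=1e-3,maxiter=300))
        if best is None or r.fun<best.fun: best=r
    return best
E
python3 - <<'E'
from fit import *
import pickle
np.set_printoptions(precision=4,suppress=True)
F=pickle.load(open("F0.pkl","rb"))
for nm,s,t in(("thick",(216,365),(163,337)),("thin",(232,377),(167,358)),("middle",(252,393),(172,380))):
    w={"side":(s[0]-17,s[0]+8,s[1]-10,s[1]+14),"top":(t[0]-9,t[0]+9,t[1]-8,t[1]+9)}
    p,e=tri(F["side"],(s[0]-5,s[1]+1),F["top"],t); p[2]=.002
    r=fit_spacer(F,p,w); print(nm,p,r.x[:3],np.degrees(r.x[3]),r.fun)
# clamp: plate corners by hand in the top view, then edge fit
f=F["top"]; g=cv2.GaussianBlur(lab(f["image"]),(0,0),.7); G=np.hypot(cv2.Sobel(g,6,1,0),cv2.Sobel(g,6,0,1))
for c in((185.4,221),(195,267.4),(216.6,263.4),(205.4,217.8)): print(atz(f,c,.012))
def lines(v):
    x,y,yaw,off=v;c,s=np.cos(yaw),np.sin(yaw); W=lambda a,b,z:(x+c*a-s*b,y+s*a+c*b,z)
    L=[]
    for z in(.012,):
        q=[(-.035,off),(.035,off),(.035,off+.15),(-.035,off+.15)]
        L+=[(W(*q[i],z),W(*q[(i+1)%4],z)) for i in range(4)]
    return L
def sc(v):
    o=0
    for a,b in lines(v):
        P=np.array([proj(f,np.array(a)*(1-t)+np.array(b)*t) for t in np.linspace(0,1,60)])
        o-=cv2.remap(G.astype(np.float32),P[:,1:].astype(np.float32),P[:,:1].astype(np.float32),1).mean()
    return o
B=min((minimize(sc,[.465+dx,.18,np.radians(a),-.055+o],method="Nelder-Mead",options=dict(initial_simplex=np.array([.465+dx,.18,np.radians(a),-.055+o])+np.r_[np.zeros((1,4)),np.diag([.004,.004,.05,.005])])) for dx in(-.003,.003) for a in(-16,-12,-8,-4) for o in(-.005,.005)),key=lambda r:r.fun)
print("clamp",B.x,np.degrees(B.x[2]),B.fun,"(y/off degenerate)")
E
```

```text
thick [ 0.5742 -0.0856  0.002 ] [ 0.5809 -0.0859  0.0017] 30.438084449468516 59.10503775864623
thin [ 0.5632 -0.1489  0.002 ] [ 0.5685 -0.1466  0.0002] 29.04752475489985 57.23727814350838
middle [ 0.5514 -0.2171  0.002 ] [ 0.5544 -0.2146  0.0071] 27.520449310647685 31.215857866172374
[0.5103 0.2744 0.012 ]
[0.4811 0.1286 0.012 ]
[0.4139 0.1396 0.012 ]
[0.4476 0.2823 0.012 ]
clamp [ 0.4571  0.187  -0.2101 -0.048 ] -12.035164714686859 -491.7541198730469 (y/off degenerate)
```

```bash
cat > fit2.py <<'E'
from fit import *
def fit2(F,T,th,p0,z=.002,free=False,pad=9):
    """block+tab: side whole silhouette from mask m, dark tabs in both"""
    wins={}
    for n in F:
        q=np.array([proj(F[n],p) for p in box(p0[0],p0[1],z,0,.03,.03,0,.075)])
        a,b=q.min(0).astype(int)-4,q.max(0).astype(int)+5; wins[n]=(a[0],b[0],a[1],b[1])
    obs={}
    for n in F:
        r0,r1,c0,c1=wins[n]; g=F[n]["image"][r0:r1,c0:c1].astype(float).mean(2); obs[n]=g
    def cost(v,full=False):
        x,y,yaw=v[:3]; zz=v[3] if free else z; o=0; im={}
        for n in F:
            t=cv2.GaussianBlur(render(F[n],[box(x,y,zz,yaw,.024,.012,.040,.075)],wins[n]),(0,0),.5)
            b=cv2.GaussianBlur(render(F[n],[box(x,y,zz,yaw,.032,th,0,.040)],wins[n]),(0,0),.5)
            l=cv2.GaussianBlur(render(F[n],[box(x,y,zz,yaw,.032,th,.0398,.040)],wins[n]),(0,0),.5)
            A=np.c_[np.ones(t.size),t.ravel(),(b*(1-t)).ravel(),(l*(1-t)).ravel()]
            s,_,_,_=np.linalg.lstsq(A,obs[n].ravel(),rcond=None)
            o+=((A@s-obs[n].ravel())**2).mean()/obs[n].var()
        return o
    best=None
    for yw in np.radians([-60,-30,0,30,60]):
        v=np.array([p0[0],p0[1],yw]+([z] if free else []))
        d=np.diag(([.005,.005,.3,.004])[:len(v)])
        r=minimize(cost,v,method="Nelder-Mead",options=dict(initial_simplex=v+np.r_[np.zeros((1,len(v))),d],xatol=1e-4,fatol=1e-5,maxiter=250))
        print("   ",r.x[:2],round(np.degrees(r.x[2]),1),r.x[3:],round(r.fun,4))
        if best is None or r.fun<best.fun: best=r
    return best
E
python3 - <<'E'
from fit2 import *
import pickle
np.set_printoptions(precision=4,suppress=True)
F=pickle.load(open("F0.pkl","rb"))
for nm,a,b in(("middle",(267.6,385.3),(264.3,400.4)),("thin",(249.2,372.8),(246,385.5)),("thick",(233.1,360.8),(231.2,373.5))):
    A,B=atz(F["side"],a,.002),atz(F["side"],b,.002); print(nm,A,B,np.linalg.norm(B-A),np.degrees(np.arctan2(*(B-A)[1::-1])))
for nm,t,p in(("thick",.021,(.562,-.094)),("thin",.015,(.555,-.153)),("middle",.018,(.54,-.214))):
    print(nm); fit2(F,None,t,p,free=True)
E
```

```text
middle [ 0.5382 -0.2173  0.002 ] [ 0.5735 -0.2226  0.002 ] 0.035733233004014806 -8.50207951997001
thin [ 0.5536 -0.1511  0.002 ] [ 0.5868 -0.1537  0.002 ] 0.033298294250013474 -4.435623756735841
thick [ 0.5669 -0.083   0.002 ] [ 0.5993 -0.0896  0.002 ] 0.0330216205945259 -11.523540510027285
thick
    [ 0.5776 -0.0915] -79.2 [0.0064] 1.2118
    [ 0.58   -0.0869] -0.1 [0.0043] 0.5928
    [ 0.5802 -0.0867] -1.6 [0.0036] 0.6066
    [ 0.5801 -0.0869] -0.5 [0.004] 0.5984
    [ 0.5801 -0.087 ] -1.9 [0.0041] 0.6084
thin
    [ 0.5674 -0.1467] -180.2 [0.0019] 0.7669
    [ 0.5667 -0.1468] -0.1 [0.0014] 0.7677
    [ 0.5669 -0.1465] 1.2 [0.0001] 0.7722
    [ 0.5666 -0.1465] -1.8 [0.0015] 0.7688
    [ 0.5676 -0.1468] 61.0 [-0.0023] 1.1588
middle
    [ 0.5528 -0.2155] -12.3 [0.0031] 0.748
    [ 0.5532 -0.2163] -14.5 [-0.0002] 0.795
    [ 0.5528 -0.2155] -11.3 [0.0034] 0.7472
    [ 0.5528 -0.2155] -11.3 [0.0034] 0.747
    [ 0.5534 -0.215 ] 58.2 [-0.001] 1.193
```

```bash
cat > go.py <<'E'
import sys; from h import *
np.set_printoptions(precision=4,suppress=True)
s=arm.get_state();R=np.array(s["ee_rot"]);p=np.array(s["tcp_pos"])
th=np.degrees(np.arctan2(R[1,1],R[0,1]))
print("t",s["clock"],"p",p,"th",round(th,2),"F",s["ft_force"],"M",s["ft_torque"],"w",round(s["grip_width"]*85.4,1),"gf",round(s["grip_force"],1),"q6",s["joint_positions"][5])
if len(sys.argv)>1:
    x,y,z,t=map(float,sys.argv[1:5]); d=R.T@(np.array([x,y,z])-p); dt=(t-th+180)%360-180
    print("tool shift",d,"|d|",np.linalg.norm(d),"rows>=",np.linalg.norm(d)/.0417,"az",round(-dt,2),"rows>=",abs(dt)/7.16)
E
python3 -m inch '[[0.045,0,0,0,0,0,-6.9],[0.045,0,0,0,0,0,-6.9],[0.045,0,0,0,0,0,-6.9],[0.045,0,0,0,0,0,-6.9],[0.045,0,0,0,0,0,-6.9],[0.045,0,0,0,0,0,-6.9],[0.045,0,0,0,0,0,-6.9],[0.045,0,0,0,0,0,-6.9],[0.045,0,0,0,0,0,-6.9],[0.045,0,0,0,0,0,-6.9]]' 30
python3 -m inch '[[0.045,0,0,0,0,0,-6.9],[0.045,0,0,0,0,0,-6.9],[0.045,0,0,0,0,0,-6.9],[0.045,0,0,0,0,0,-6.9],[0.045,0,0,0,0,0,-6.9],[0.045,0,0,0,0,0,-6.9],[0.045,0,0,0,0,0,-6.9],[0.045,0,0,0,0,0,-6.9],[0.045,0,0,0,0,0,-6.9],[0.045,0,0,0,0,0,-6.9]]'
python3 go.py 0.5528 -0.2155 0.15 79
```

```text
clock: 2.33
tcp_pos: [0.1505, -0.4768, 0.2453]
ee_rot: [[0.055, 0.999, -0.0], [0.999, -0.055, -0.0], [-0.0, -0.0, -1.0]]
ft_force: [0.0, 0.2, 0.5]
grip_width: 0.529
grip_force: 0.0
clock: 3.17
tcp_pos: [0.1505, -0.4768, 0.2453]
ee_rot: [[-0.913, 0.409, -0.0], [0.409, 0.913, 0.0], [0.0, 0.0, -1.0]]
ft_force: [0.2, 0.5, -0.1]
grip_width: 0.525
grip_force: 0.0
t 3.1667 p [ 0.1505 -0.4768  0.2453] th 65.86 F [ 0.1985  0.5476 -0.0621] M [ 0.0276  0.03   -0.0023] w 44.9 gf 0.0 q6 -0.8437001783045917
tool shift [-0.2602  0.403   0.0953] |d| 0.48906606333802444 rows>= 11.728202957746388 az -13.14 rows>= 1.8349601720476032
```

```bash
python3 -m inch '[[0.045,-0.02,0.031,0.007,0,0,0],[0.045,-0.02,0.031,0.007,0,0,0],[0.045,-0.02,0.031,0.007,0,0,0],[0.045,-0.02,0.031,0.007,0,0,0],[0.045,-0.02,0.031,0.007,0,0,0],[0.045,-0.02,0.031,0.007,0,0,0],[0.045,-0.02,0.031,0.007,0,0,0],[0.045,-0.02,0.031,0.007,0,0,0],[0.045,-0.02,0.031,0.007,0,0,0],[0.045,-0.02,0.031,0.007,0,0,0]]'
python3 -m inch '[[0.045,-0.02,0.031,0.008,0,0,0],[0.045,-0.02,0.031,0.008,0,0,0],[0.045,-0.02,0.031,0.008,0,0,0],[0.045,0,0,0,0,0,-6.57],[0.045,0,0,0,0,0,-6.57],[0.045,0,0,0,0,0,0],[0.045,0,0,0,0,0,0],[0.045,0,0,0,0,0,0],[0.045,0,0,0,0,0,0],[0.045,0,0,0,0,0,0]]'
python3 go.py 0.5528 -0.2155 0.06 79
python3 - <<'E'
from h import *
S,T=arm.grab_frame("side"),arm.grab_frame("top")
im=cv2.hconcat([cv2.resize(S["image"][170:280,340:450],(400,400),interpolation=2),cv2.resize(T["image"][130:200,345:415],(400,400),interpolation=2)])
cv2.imwrite("pics/d.png",im[:,:,::-1])
E
```

```text
clock: 4.0
tcp_pos: [0.4624, -0.2763, 0.1751]
ee_rot: [[-0.91, 0.414, 0.0], [0.414, 0.91, -0.0], [-0.0, -0.0, -1.0]]
ft_force: [0.5, -1.4, -0.3]
grip_width: 0.525
grip_force: 0.0
clock: 4.83
tcp_pos: [0.5539, -0.2183, 0.1517]
ee_rot: [[-0.98, 0.199, 0.0], [0.199, 0.98, -0.0], [-0.001, -0.0, -1.0]]
ft_force: [-0.5, -0.8, 0.3]
grip_width: 0.527
grip_force: 0.0
t 4.8333 p [ 0.5539 -0.2183  0.1517] th 78.55 F [-0.5029 -0.8087  0.3135] M [ 0.0055  0.0503 -0.059 ] w 45.0 gf 0.0 q6 -0.175474631152351
tool shift [0.0017 0.0025 0.0917] |d| 0.09170674428248612 rows>= 2.1992025007790437 az -0.45 rows>= 0.0630980889191057
```

View pics/d.png

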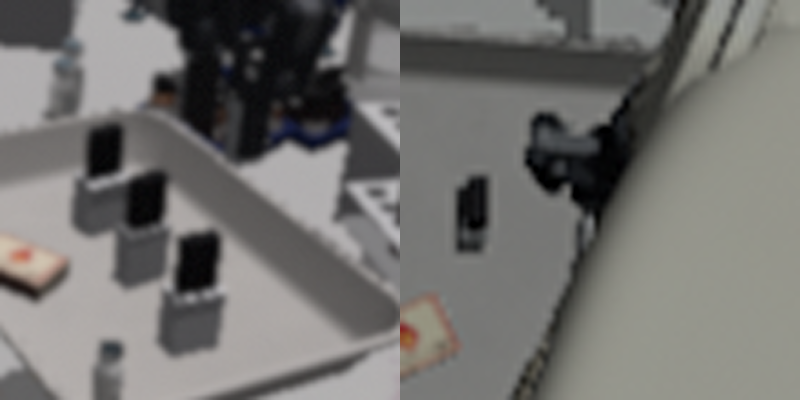

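The side view shows the gripper hovering above and beyond the middle spacer, which is at about (250,393), and nothing is in the way. I'll lower and grip.

```bash
python3 -m inch '[[0.045,0.0017,0.0025,0.03,0,0,-0.45],[0.045,0,0,0.03,0,0,0],[0.045,0,0,0.02,0,0,0],[0.045,0,0,0.011,0,0,0],[0.045,0,0,0,0,0,0],[0,0,0,0,0,0,0],[0,0,0,0,0,0,0],[0,0,0,0,0,0,0],[0,0,0,0,0,0,0],[0,0,0,0,0,0,0]]' 40
python3 go.py
```

```text
clock: 5.77
tcp_pos: [0.5542, -0.2155, 0.062]
ee_rot: [[-0.982, 0.189, 0.003], [0.189, 0.982, -0.001], [-0.003, -0.001, -1.0]]
ft_force: [0.0, -0.5, 3.5]
grip_width: 0.134
grip_force: 44.7
t 5.7667 p [ 0.5542 -0.2155  0.062 ] th 79.11 F [ 0.0382 -0.5451  3.4642] M [-0.0003 -0.0353 -0.0062] w 11.4 gf 44.7 q6 -0.18070993572150051
```

Gripped: opening 11.4 mm against a 12 mm tab. Next I'll refine the clamp pose from the first frames with a region fit of anvil and base.

```bash
cat > clampfit.py <<'E'
from fit import *
import pickle
np.set_printoptions(precision=4,suppress=True)
F=pickle.load(open("F0.pkl","rb"))
def bx(x,y,yaw,a0,a1,b0,b1,z0,z1):
    c,s=np.cos(yaw),np.sin(yaw)
    return [(x+c*a-s*b,y+s*a+c*b,z) for a in(a0,a1) for b in(b0,b1) for z in(z0,z1)]
WIN={"top":(188,222,244,276),"side":(184,210,256,300)}
X0=(.460,.181,np.radians(-12))
def cost(v,names):
    x,y,yaw,off=v; o=0
    for n in names:
        w=WIN[n]; R=lambda *a: cv2.GaussianBlur(render(F[n],[bx(x,y,yaw,*a)],w),(0,0),.5)
        top=R(-.025,.025,-.032,-.003,.0399,.04); an=R(-.025,.025,-.032,-.001,.012,.04)
        bt=R(-.035,.035,off,off+.15,.0119,.012); b=R(-.035,.035,off,off+.15,0,.012)
        g=F[n]["image"][w[0]:w[1],w[2]:w[3]].astype(float).mean(2)
        # ignore what lies beyond the anvil face (jaw side)
        k=1-cv2.dilate(render(F[n],[bx(*X0,-.05,.05,.0,.13,.0,.06)],w),np.ones((3,3)))*(1-(an>.5)); k=k.ravel()>.5
        A=np.c_[np.ones(g.size),top.ravel(),(an*(1-top)).ravel(),(bt*(1-an)).ravel(),((b-bt).clip(0)*(1-an)).ravel()][k]
        s=np.linalg.lstsq(A,g.ravel()[k],rcond=None)[0]; o+=((A@s-g.ravel()[k])**2).mean()/g.ravel()[k].var()
    return o
for names in(("top","side"),("top",),("side",)):
    best=None
    for dx in(-.004,.005):
        for dy in(-.005,.003):
            v=np.array([.460+dx,.181+dy,np.radians(-12),-.047-dy])
            r=minimize(cost,v,args=(names,),method="Nelder-Mead",options=dict(initial_simplex=v+np.r_[np.zeros((1,4)),np.diag([.004,.004,.06,.004])],xatol=1e-4,fatol=1e-5,maxiter=300))
            if best is None or r.fun<best.fun: best=r
    print(names,best.x[:2],np.degrees(best.x[2]),best.x[3],round(best.fun,3))
f=F["top"]
print("anvil top centre by hand",atz(f,(202.2,254.9),.04),"face edge",atz(f,(200.5,250.3),.04))
for t,d in(("knob",F),):
    pass
E
python3 clampfit.py
python3 -m inch '[[0,0,0,-0.02,0,0,0],[0,0,0,-0.04,0,0,0],[0,0,0,-0.04,0,0,0],[0,0,0,-0.04,0,0,0],[0,0,0,0,0,0,0],[0,0,0,0,0,0,0],[0,0,0,0,0,0,0],[0,0,0,0,0,0,0],[0,0,0,0,0,0,0],[0,0,0,0,0,0,0]]'
python3 go.py 0.467 0.189 0.15 78
```

```text
('top', 'side') [0.4594 0.1815] -11.69580526454974 -0.045397548970719806 0.504
('top',) [0.4586 0.1815] -12.06691584288327 -0.045519166342241964 0.352
('side',) [0.4628 0.1848] -12.612187701767029 -0.04741011944727205 0.077
anvil top centre by hand [0.4559 0.1624 0.04  ] face edge [0.461  0.1765 0.04  ]
clock: 6.6
tcp_pos: [0.5521, -0.2146, 0.1985]
ee_rot: [[-0.982, 0.189, -0.003], [0.189, 0.982, 0.001], [0.003, 0.001, -1.0]]
ft_force: [-0.3, -0.5, -0.1]
grip_width: 0.132
grip_force: 44.2
t 6.6 p [ 0.5521 -0.2146  0.1985] th 79.11 F [-0.3226 -0.4533 -0.0709] M [-0.0116  0.0418 -0.0309] w 11.3 gf 44.2 q6 -0.1807404081468426
tool shift [0.1596 0.3803 0.0493] |d| 0.4153539935801134 rows>= 9.960527423983534 az 1.11 rows>= 0.1550678081551112
```

```bash
python3 -m inch '[[0,0.0137,0.0318,0,0,0,0.11],[0,0.0137,0.0318,0,0,0,0.1],[0,0.0137,0.0318,0,0,0,0.1],[0,0.0137,0.0318,0,0,0,0.1],[0,0.0137,0.0318,0,0,0,0.1],[0,0.0137,0.0318,0,0,0,0.1],[0,0.0137,0.0318,0,0,0,0.1],[0,0.0137,0.0318,0,0,0,0.1],[0,0.0137,0.0318,0,0,0,0.1],[0,0.0137,0.0318,0,0,0,0.1]]'
python3 -m inch '[[0,0.0137,0.0318,0.02,0,0,0.1],[0,0.0137,0.0318,0.02,0,0,0],[0,0,0,0.02,0,0,0],[0,0,0,0.01,0,0,0],[0,0,0,0.008,0,0,0],[0,0,0,0,0,0,0],[0,0,0,0,0,0,0],[0,0,0,0,0,0,0],[0,0,0,0,0,0,0],[0,0,0,0,0,0,0]]'
python3 go.py 0.463 0.1908 0.120 78
python3 - <<'E'
from h import *
import pickle
S,T=arm.grab_frame("side"),arm.grab_frame("top"); pickle.dump({"side":S,"top":T},open("F1.pkl","wb"))
im=cv2.hconcat([cv2.resize(S["image"][145:215,245:315],(400,400),interpolation=2),cv2.resize(T["image"][170:230,210:270],(400,400),interpolation=2)])
cv2.imwrite("pics/e.png",im[:,:,::-1])
E
```

```text
clock: 7.43
tcp_pos: [0.4802, 0.1252, 0.1996]
ee_rot: [[-0.978, 0.206, -0.001], [0.206, 0.978, -0.0], [0.001, -0.001, -1.0]]
ft_force: [0.8, 0.8, -0.2]
grip_width: 0.133
grip_force: 44.2
clock: 8.27
tcp_pos: [0.4685, 0.1913, 0.1233]
ee_rot: [[-0.978, 0.209, 0.002], [0.209, 0.978, 0.001], [-0.002, 0.001, -1.0]]
ft_force: [-0.5, 1.0, 0.4]
grip_width: 0.131
grip_force: 44.2
t 8.2667 p [0.4685 0.1913 0.1233] th 77.93 F [-0.5472  1.0121  0.357 ] M [-0.041   0.0122 -0.0208] w 11.2 gf 44.2 q6 0.5983865421472679
tool shift [ 0.0053 -0.0016  0.0033] |d| 0.006453941677731237 rows>= 0.15477078363863878 az -0.07 rows>= 0.010368201740827225
```

View pics/e.png

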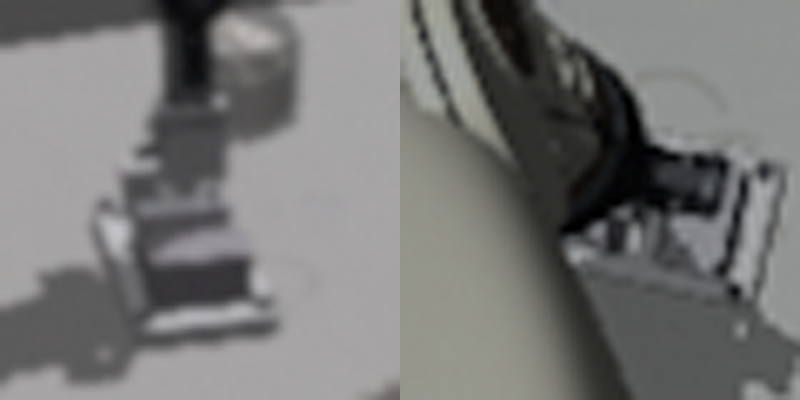

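In the side view the spacer is held upright over the slot at about (172,279), and nothing is touching. Now a slow, guarded descent.

```bash
python3 -m inch '[[0,0.004,-0.0016,0.01,0,0,-0.1],[0,0,0,0.006,0,0,0],[0,0,0,0.004,0,0,0],[0,0,0,0.001,0,0,0],[0,0,0,0.001,0,0,0],[0,0,0,0.001,0,0,0],[0,0,0,0.001,0,0,0],[0,0,0,0,0,0,0],[0,0,0,0,0,0,0],[0,0,0,0,0,0,0]]'
python3 go.py 0.4643 0.1908 0.095 78
python3 -m inch '[[0,0,0,0.001,0,0,0],[0,0,0,0.001,0,0,0],[0,0,0,0.001,0,0,0],[0,0,0,0.001,0,0,0],[0,0,0,0,0,0,0],[0,0,0,0,0,0,0],[0,0,0,0,0,0,0],[0,0,0,0,0,0,0],[0,0,0,0,0,0,0],[0,0,0,0,0,0,0]]'
python3 go.py 0.4643 0.1908 0.09 78
```

```text
clock: 9.2
tcp_pos: [0.4635, 0.191, 0.0985]
ee_rot: [[-0.979, 0.206, 0.0], [0.206, 0.979, 0.0], [-0.0, 0.0, -1.0]]
ft_force: [0.8, 0.5, -0.5]
grip_width: 0.133
grip_force: 44.2
t 9.2 p [0.4635 0.191  0.0985] th 78.1 F [ 0.83    0.4587 -0.5153] M [ 0.0072 -0.0087 -0.027 ] w 11.3 gf 44.2 q6 0.5985035448312228
tool shift [-0.0008 -0.      0.0035] |d| 0.003554433947627478 rows>= 0.08523822416372849 az 0.1 rows>= 0.014302941971809483
clock: 10.03
tcp_pos: [0.4637, 0.1914, 0.0945]
ee_rot: [[-0.979, 0.206, 0.001], [0.206, 0.979, 0.001], [-0.001, 0.001, -1.0]]
ft_force: [0.5, 3.4, 0.8]
grip_width: 0.132
grip_force: 44.3
t 10.0333 p [0.4637 0.1914 0.0945] th 78.11 F [0.5327 3.3757 0.7939] M [ 0.8791 -0.2788 -0.0081] w 11.3 gf 44.3 q6 0.5985271475059482
tool shift [-0.0007 -0.0004  0.0045] |d| 0.0046113534115600685 rows>= 0.11058401466570908 az 0.11 rows>= 0.015552054644266509
```

```bash
python3 -m inch '[[0,0,0.001,0,0,0,0],[0,0,0.0003,0,0,0,0],[0,0,0,0.001,0,0,0],[0,0,0,0.001,0,0,0],[0,0,0,0.001,0,0,0],[0,0,0,0.001,0,0,0],[0,0,0,0,0,0,0],[0,0,0,0,0,0,0],[0,0,0,0,0,0,0],[0,0,0,0,0,0,0]]'
python3 go.py 0.4643 0.1908 0.09 78
```

```text
clock: 10.87
tcp_pos: [0.4633, 0.1921, 0.09]
ee_rot: [[-0.979, 0.206, -0.001], [0.206, 0.979, -0.0], [0.001, -0.0, -1.0]]
ft_force: [0.2, 2.7, -1.5]
grip_width: 0.136
grip_force: 44.0
t 10.8667 p [0.4633 0.1921 0.09  ] th 78.1 F [ 0.1613  2.7239 -1.4928] M [ 0.5482 -0.1243 -0.0359] w 11.6 gf 44.0 q6 0.6007185950496826
tool shift [-0.0012 -0.0011  0.    ] |d| 0.0016627250462730996 rows>= 0.039873502308707426 az 0.1 rows>= 0.014023897738791626
```

```bash
python3 -m inch '[[0,0,0.0005,0,0,0,0],[0,0,0,0.001,0,0,0],[0,0,0,0.001,0,0,0],[0,0,0,0.001,0,0,0],[0,0,0,0.001,0,0,0],[0,0,0,0.001,0,0,0],[0,0,0,0.001,0,0,0],[0,0,0,0,0,0,0],[0,0,0,0,0,0,0],[0,0,0,0,0,0,0]]'
python3 go.py 0.4643 0.1908 0.07 78
```

```text
clock: 11.7
tcp_pos: [0.4637, 0.1927, 0.0843]
ee_rot: [[-0.979, 0.206, 0.0], [0.206, 0.979, -0.0], [-0.0, -0.0, -1.0]]
ft_force: [0.8, -0.5, -0.1]
grip_width: 0.131
grip_force: 44.2
t 11.7 p [0.4637 0.1927 0.0843] th 78.1 F [ 0.8329 -0.5031 -0.1377] M [ 0.03   -0.0249  0.0001] w 11.1 gf 44.2 q6 0.6014990660473105
tool shift [-0.0009 -0.0017  0.0143] |d| 0.014454008193792304 rows>= 0.34661890152979147 az 0.1 rows>= 0.013960272277716587
```

```bash
python3 -m inch '[[0,0,0,0.001,0,0,0],[0,0,0,0.001,0,0,0],[0,0,0,0.001,0,0,0],[0,0,0,0.001,0,0,0],[0,0,0,0.001,0,0,0],[0,0,0,0.001,0,0,0],[0,0,0,0.001,0,0,0],[0,0,0,0.001,0,0,0],[0,0,0,0,0,0,0],[0,0,0,0,0,0,0]]'
python3 go.py
python3 -m inch '[[0,0,0,0.001,0,0,0],[0,0,0,0.001,0,0,0],[0,0,0,0.001,0,0,0],[0,0,0,0.001,0,0,0],[0,0,0,0,0,0,0],[0,0,0,0,0,0,0],[0,0,0,0,0,0,0],[0,0,0,0,0,0,0],[0,0,0,0,0,0,0],[0,0,0,0,0,0,0]]'
python3 go.py
```

```text
clock: 12.53
tcp_pos: [0.4636, 0.1927, 0.0762]
ee_rot: [[-0.979, 0.206, -0.0], [0.206, 0.979, -0.0], [0.0, -0.0, -1.0]]
ft_force: [-0.6, 0.4, -0.9]
grip_width: 0.133
grip_force: 44.2
t 12.5333 p [0.4636 0.1927 0.0762] th 78.1 F [-0.6375  0.4401 -0.9016] M [ 0.0045  0.0229 -0.0227] w 11.3 gf 44.2 q6 0.6014820969288249
clock: 13.37
tcp_pos: [0.4637, 0.1927, 0.0723]
ee_rot: [[-0.979, 0.206, 0.0], [0.206, 0.979, 0.0], [-0.0, 0.0, -1.0]]
ft_force: [-0.3, 0.4, -0.8]
grip_width: 0.129
grip_force: 44.3
t 13.3667 p [0.4637 0.1927 0.0723] th 78.1 F [-0.3398  0.4138 -0.784 ] M [ 0.0371  0.0009 -0.0024] w 11.1 gf 44.3 q6 0.6014503519931035
```

No side force and no drag at floor level, so the middle gauge stands loose. I'll lift it slowly to check the drag, then return it to the tray.

```bash
python3 -m inch '[[0,0,0,-0.001,0,0,0],[0,0,0,-0.001,0,0,0],[0,0,0,-0.001,0,0,0],[0,0,0,-0.001,0,0,0],[0,0,0,-0.001,0,0,0],[0,0,0,-0.001,0,0,0],[0,0,0,-0.001,0,0,0],[0,0,0,-0.001,0,0,0],[0,0,0,-0.001,0,0,0],[0,0,0,-0.001,0,0,0]]'
python3 -m inch '[[0,0,0,-0.01,0,0,0],[0,0,0,-0.03,0,0,0],[0,0,0,-0.035,0,0,0],[0,0,0,-0.035,0,0,0],[0,0,0,0,0,0,0],[0,-0.0143,-0.0318,0,0,0,0],[0,-0.0143,-0.0318,0,0,0,0],[0,-0.0143,-0.0318,0,0,0,0],[0,-0.0143,-0.0318,0,0,0,0],[0,-0.0143,-0.0318,0,0,0,0]]'
python3 -m inch '[[0,-0.0143,-0.0318,0,0,0,0],[0,-0.0143,-0.0318,0,0,0,0],[0,-0.0143,-0.0318,0,0,0,0],[0,-0.0143,-0.0318,0,0,0,0],[0,-0.0143,-0.0318,0,0,0,0],[0,-0.0143,-0.0318,0,0,0,0],[0,-0.0143,-0.0318,0.02,0,0,0],[0,0,0,0.03,0,0,0],[0,0,0,0,0,0,0],[0,0,0,0,0,0,0]]'
python3 go.py 0.5535 -0.2155 0.0625 79
```

```text
clock: 14.2
tcp_pos: [0.4637, 0.1927, 0.0824]
ee_rot: [[-0.979, 0.206, 0.0], [0.206, 0.979, 0.0], [-0.0, 0.0, -1.0]]
ft_force: [0.4, -0.0, -0.8]
grip_width: 0.13
grip_force: 44.3
clock: 15.03
tcp_pos: [0.5011, 0.0209, 0.1931]
ee_rot: [[-0.979, 0.206, 0.001], [0.206, 0.979, 0.0], [-0.001, 0.0, -1.0]]
ft_force: [0.4, 0.9, -0.1]
grip_width: 0.131
grip_force: 44.2
clock: 15.87
tcp_pos: [0.5511, -0.2158, 0.1408]
ee_rot: [[-0.978, 0.207, -0.005], [0.207, 0.978, 0.002], [0.005, 0.001, -1.0]]
ft_force: [0.3, 0.1, 0.2]
grip_width: 0.132
grip_force: 44.1
t 15.8667 p [ 0.5511 -0.2158  0.1408] th 78.05 F [0.2693 0.0815 0.1602] M [-0.0382  0.0023 -0.0002] w 11.3 gf 44.1 q6 -0.16472569431995038
tool shift [-0.0027  0.0007  0.0783] |d| 0.07834916222263719 rows>= 1.8788767919097646 az -0.95 rows>= 0.13299629301238952
```

```bash
python3 -m inch '[[0,-0.0025,0.0007,0.035,0,0,0],[0,0,0,0.025,0,0,0],[0,0,0,0.012,0,0,0],[0,0,0,0.003,0,0,0],[0,0,0,0.001,0,0,0],[0,0,0,0.001,0,0,0],[0,0,0,0.0005,0,0,0],[0,0,0,0,0,0,0],[0,0,0,0,0,0,0],[0,0,0,0,0,0,0]]'
python3 go.py
python3 -m inch '[[0.045,0,0,0,0,0,0],[0.045,0,0,0,0,0,0],[0.045,0,0,0,0,0,0],[0.045,0,0,0,0,0,0],[0.045,0,0,-0.01,0,0,0],[0.045,0,0,-0.03,0,0,0],[0.045,0,0,-0.04,0,0,0],[0.045,0,0,-0.04,0,0,0],[0.045,0,0,0,0,0,0],[0.045,0,0,0,0,0,0]]'
python3 go.py 0.5805 -0.0869 0.150 88
```

```text
clock: 16.7
tcp_pos: [0.556, -0.2161, 0.0657]
ee_rot: [[-0.979, 0.206, 0.001], [0.206, 0.979, -0.0], [-0.001, -0.0, -1.0]]
ft_force: [-0.4, 0.3, -0.5]
grip_width: 0.132
grip_force: 44.1
t 16.7 p [ 0.556  -0.2161  0.0657] th 78.1 F [-0.4296  0.344  -0.489 ] M [-0.0099 -0.0356  0.0232] w 11.3 gf 44.1 q6 -0.16306289716612
clock: 17.53
tcp_pos: [0.5577, -0.2168, 0.1893]
ee_rot: [[-0.978, 0.206, 0.008], [0.206, 0.979, -0.003], [-0.008, -0.001, -1.0]]
ft_force: [0.1, -0.7, 0.1]
grip_width: 0.529
grip_force: 0.0
t 17.5333 p [ 0.5577 -0.2168  0.1893] th 78.1 F [ 0.0869 -0.7404  0.1134] M [-0.0114  0.0886 -0.0207] w 45.1 gf 0.0 q6 -0.16304512758036388
tool shift [0.0049 0.1319 0.0391] |d| 0.1376220535447973 rows>= 3.3002890538320697 az -9.9 rows>= 1.3828939507998426
```

It was released 3 mm above the tray floor, so I'll check that it stands.

```bash
python3 - <<'E'
from fit2 import *
import pickle
np.set_printoptions(precision=4,suppress=True)
F={n:arm.grab_frame(n) for n in("side","top")}; pickle.dump(F,open("F2.pkl","wb"))
S={"side":F["side"]}
im=cv2.resize(F["side"]["image"][190:280,340:450],(770,630),interpolation=2)[:590]
cv2.imwrite("pics/f.png",im[:,:,::-1])
for nm,t,p in(("thick",.021,(.580,-.087)),("middle",.018,(.556,-.216))):
    print(nm,"side only"); fit2(S,None,t,p,z=.002)
E
```

```text
thick side only
    [ 0.5852 -0.0835] 2.7 [] 0.6436
    [ 0.5851 -0.0834] 5.5 [] 0.6435
    [ 0.5853 -0.0835] 2.5 [] 0.6435
    [ 0.5856 -0.0835] 2.1 [] 0.6438
    [ 0.5856 -0.0838] 181.3 [] 0.6439
middle side only
    [ 0.5558 -0.2163] -41.4 [] 0.5431
    [ 0.556  -0.2159] -41.2 [] 0.5431
    [ 0.5559 -0.2165] 14.9 [] 0.5321
    [ 0.5559 -0.2166] 15.2 [] 0.532
    [ 0.554  -0.2184] 78.9 [] 0.5875
```

View pics/f.png

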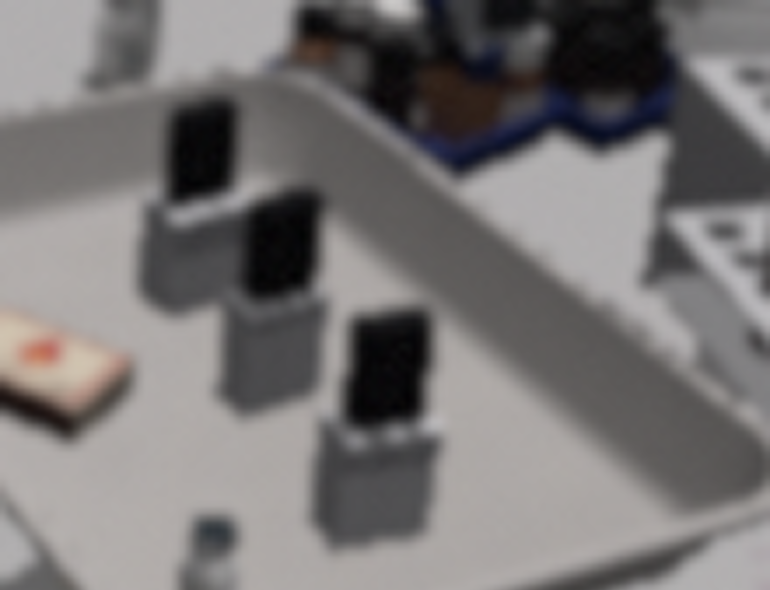

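The middle gauge stands upright in the tray at side px (255,394). Next the thick one, at about (219,367).

```bash
python3 -m inch '[[0.045,0.0011,0.033,0,0,0,0],[0.045,0.0011,0.033,0,0,0,0],[0.045,0.0011,0.033,0,0,0,0],[0.045,0.0011,0.033,0.01,0,0,0],[0.045,0,0,0.02,0,0,-6],[0.045,0,0,0.02,0,0,-5.9],[0.045,0,0,0,0,0,0],[0.045,0,0,0,0,0,0],[0.045,0,0,0,0,0,0],[0.045,0,0,0,0,0,0]]'
python3 go.py 0.5805 -0.0869 0.062 90
```

```text
clock: 18.47
tcp_pos: [0.579, -0.0864, 0.1357]
ee_rot: [[-1.0, 0.002, 0.001], [0.002, 1.0, -0.0], [-0.001, -0.0, -1.0]]
ft_force: [0.1, -0.8, 0.3]
grip_width: 0.527
grip_force: 0.0
t 18.4667 p [ 0.579  -0.0864  0.1357] th 89.87 F [ 0.0716 -0.8003  0.2955] M [ 0.0038 -0.0545 -0.0211] w 45.0 gf 0.0 q6 -0.14591122939659637
tool shift [-0.0014 -0.0004  0.0737] |d| 0.07371480634679825 rows>= 1.7677411593956414 az -0.13 rows>= 0.018488397932894324
```

```bash
python3 -m inch '[[0.045,-0.001,0,0.03,0,0,0],[0.045,0,0,0.025,0,0,0],[0.045,0,0,0.012,0,0,0],[0.045,0,0,0.0065,0,0,0],[0.045,0,0,0,0,0,0],[0,0,0,0,0,0,0],[0,0,0,0,0,0,0],[0,0,0,0,0,0,0],[0,0,0,0,0,0,0],[0,0,0,0,0,0,0]]' 40
python3 go.py
python3 -m inch '[[0,0,0,-0.02,0,0,0],[0,0,0,-0.04,0,0,0],[0,0,0,-0.04,0,0,0],[0,0,0,-0.035,0,0,0],[0,0,0,0,0,0,4],[0,0,0,0,0,0,4],[0,0,0,0,0,0,4],[0,0,0,0,0,0,0],[0,0,0,0,0,0,0],[0,0,0,0,0,0,0]]'
python3 go.py 0.464 0.1942 0.12 78
```

```text
clock: 19.3
tcp_pos: [0.5806, -0.0861, 0.0629]
ee_rot: [[-1.0, 0.0, 0.003], [0.0, 1.0, -0.001], [-0.003, -0.001, -1.0]]
ft_force: [-1.4, -0.0, 5.2]
grip_width: 0.131
grip_force: 44.7
t 19.3 p [ 0.5806 -0.0861  0.0629] th 89.99 F [-1.4124 -0.0418  5.1902] M [-0.0462  0.0175  0.0026] w 11.1 gf 44.7 q6 -0.14700740939346738
clock: 20.13
tcp_pos: [0.5792, -0.0858, 0.1961]
ee_rot: [[-0.978, 0.206, -0.0], [0.206, 0.978, 0.0], [0.001, -0.0, -1.0]]
ft_force: [0.4, 0.1, 0.4]
grip_width: 0.131
grip_force: 44.2
t 20.1333 p [ 0.5792 -0.0858  0.1961] th 78.09 F [0.4365 0.0527 0.3889] M [-0.013   0.0407 -0.0134] w 11.2 gf 44.2 q6 0.06088568828364238
tool shift [0.1705 0.2502 0.0762] |d| 0.3121929723747774 rows>= 7.486642023375956 az 0.09 rows>= 0.012099424443068826
```

```bash
python3 -m inch '[[0,0.0213,0.0313,0,0,0,0],[0,0.0213,0.0313,0,0,0,0],[0,0.0213,0.0313,0,0,0,0],[0,0.0213,0.0313,0,0,0,0],[0,0.0213,0.0313,0,0,0,0],[0,0.0213,0.0313,0,0,0,0],[0,0.0213,0.0313,0,0,0,0],[0,0.0213,0.0313,0.02,0,0,0],[0,0,0,0.03,0,0,0],[0,0,0,0.02,0,0,0]]'
python3 -m inch '[[0,0,0,0,0,0,0],[0,0,0,0,0,0,0],[0,0,0,0,0,0,0],[0,0,0,0,0,0,0],[0,0,0,0,0,0,0],[0,0,0,0,0,0,0],[0,0,0,0,0,0,0],[0,0,0,0,0,0,0],[0,0,0,0,0,0,0],[0,0,0,0,0,0,0]]'
python3 go.py 0.464 0.1945 0.1 78
```

```text
clock: 20.97
tcp_pos: [0.4637, 0.1957, 0.1254]
ee_rot: [[-0.979, 0.202, -0.0], [0.202, 0.979, -0.0], [0.0, -0.0, -1.0]]
ft_force: [-0.8, -0.1, -1.4]
grip_width: 0.132
grip_force: 44.1
clock: 21.8
tcp_pos: [0.4652, 0.1935, 0.1269]
ee_rot: [[-0.978, 0.208, 0.0], [0.208, 0.978, 0.0], [-0.0, 0.0, -1.0]]
ft_force: [-0.1, 0.9, 0.4]
grip_width: 0.134
grip_force: 44.1
t 21.8 p [0.4652 0.1935 0.1269] th 78.0 F [-0.0527  0.9349  0.3697] M [ 0.0498  0.0083 -0.0071] w 11.4 gf 44.1 q6 0.6036737799234971
tool shift [0.0014 0.0007 0.0269] |d| 0.02698306270194129 rows>= 0.6470758441712539 az -0.0 rows>= 0.0006585371630810527
```

```bash
python3 -m inch '[[0,0.001,0.0007,0.012,0,0,0],[0,0,0,0.008,0,0,0],[0,0,0,0.004,0,0,0],[0,0,0,0.003,0,0,0],[0,0,0,0.001,0,0,0],[0,0,0,0.001,0,0,0],[0,0,0,0,0,0,0],[0,0,0,0,0,0,0],[0,0,0,0,0,0,0],[0,0,0,0,0,0,0]]'
python3 go.py
python3 -m inch '[[0,0,0,0.001,0,0,0],[0,0,0,0.001,0,0,0],[0,0,0,0.001,0,0,0],[0,0,0,0.001,0,0,0],[0,0,0,0,0,0,0],[0,0,0,0,0,0,0],[0,0,0,0,0,0,0],[0,0,0,0,0,0,0],[0,0,0,0,0,0,0],[0,0,0,0,0,0,0]]'
python3 go.py
```

```text
clock: 22.63
tcp_pos: [0.4646, 0.1945, 0.0981]
ee_rot: [[-0.978, 0.208, 0.001], [0.208, 0.978, 0.0], [-0.001, 0.0, -1.0]]
ft_force: [0.8, 0.4, -0.0]
grip_width: 0.128
grip_force: 44.2
t 22.6333 p [0.4646 0.1945 0.0981] th 78.0 F [ 0.7573  0.3648 -0.0191] M [-0.0342  0.0053 -0.0293] w 11.0 gf 44.2 q6 0.6059596248647567
clock: 23.47
tcp_pos: [0.4643, 0.1941, 0.0937]
ee_rot: [[-0.978, 0.208, -0.0], [0.208, 0.978, -0.001], [0.0, -0.001, -1.0]]
ft_force: [-0.4, -2.8, 0.1]
grip_width: 0.131
grip_force: 44.1
t 23.4667 p [0.4643 0.1941 0.0937] th 77.99 F [-0.4014 -2.8152  0.0916] M [-0.7736  0.0111 -0.0181] w 11.2 gf 44.1 q6 0.605954396008466
```

Now the jaw is pushing back (Fy −2.8 N) while the vertical force stays low. I'll continue gently.

```bash
python3 -m inch '[[0,0,0,0.001,0,0,0],[0,0,0,0.001,0,0,0],[0,0,0,0.001,0,0,0],[0,0,0,0.001,0,0,0],[0,0,0,0,0,0,0],[0,0,0,0,0,0,0],[0,0,0,0,0,0,0],[0,0,0,0,0,0,0],[0,0,0,0,0,0,0],[0,0,0,0,0,0,0]]'
python3 go.py
python3 -m inch '[[0,0,0,0.001,0,0,0],[0,0,0,0.001,0,0,0],[0,0,0,0.001,0,0,0],[0,0,0,0.001,0,0,0],[0,0,0,0,0,0,0],[0,0,0,0,0,0,0],[0,0,0,0,0,0,0],[0,0,0,0,0,0,0],[0,0,0,0,0,0,0],[0,0,0,0,0,0,0]]'
python3 go.py
```

```text
clock: 24.3
tcp_pos: [0.4645, 0.1944, 0.0899]
ee_rot: [[-0.978, 0.208, 0.0], [0.208, 0.978, -0.0], [-0.0, -0.0, -1.0]]
ft_force: [-0.2, -4.8, 3.6]
grip_width: 0.135
grip_force: 44.7
t 24.3 p [0.4645 0.1944 0.0899] th 78.0 F [-0.2465 -4.7551  3.5715] M [-1.2511  0.0907 -0.0552] w 11.5 gf 44.7 q6 0.6059661046865891
clock: 25.13
tcp_pos: [0.4642, 0.1942, 0.0856]
ee_rot: [[-0.978, 0.208, -0.0], [0.208, 0.978, -0.001], [0.0, -0.001, -1.0]]
ft_force: [0.2, -5.2, 3.9]
grip_width: 0.136
grip_force: 44.7
t 25.1333 p [0.4642 0.1942 0.0856] th 78.0 F [ 0.1635 -5.1652  3.9088] M [-1.3283  0.1359 -0.0081] w 11.6 gf 44.7 q6 0.6059773707815072
```

```bash
python3 -m inch '[[0,0,0,0.001,0,0,0],[0,0,0,0.001,0,0,0],[0,0,0,0.001,0,0,0],[0,0,0,0.001,0,0,0],[0,0,0,0.001,0,0,0],[0,0,0,0.001,0,0,0],[0,0,0,0.001,0,0,0],[0,0,0,0,0,0,0],[0,0,0,0,0,0,0],[0,0,0,0,0,0,0]]'
python3 go.py
python3 -m inch '[[0,0,0,0.001,0,0,0],[0,0,0,0.001,0,0,0],[0,0,0,0.001,0,0,0],[0,0,0,0,0,0,0],[0,0,0,0,0,0,0],[0,0,0,0,0,0,0],[0,0,0,0,0,0,0],[0,0,0,0,0,0,0],[0,0,0,0,0,0,0],[0,0,0,0,0,0,0]]'
python3 go.py
```

```text
clock: 25.97
tcp_pos: [0.4636, 0.1941, 0.0781]
ee_rot: [[-0.978, 0.208, -0.002], [0.208, 0.978, -0.001], [0.002, -0.001, -1.0]]
ft_force: [-1.2, -5.2, -0.2]
grip_width: 0.135
grip_force: 44.1
t 25.9667 p [0.4636 0.1941 0.0781] th 78.0 F [-1.1566 -5.2452 -0.1625] M [-1.2813  0.123  -0.0256] w 11.5 gf 44.1 q6 0.6059653509744833
clock: 26.8
tcp_pos: [0.4639, 0.1942, 0.0755]
ee_rot: [[-0.978, 0.208, -0.001], [0.208, 0.978, -0.001], [0.001, -0.001, -1.0]]
ft_force: [-1.6, -4.9, 1.2]
grip_width: 0.13
grip_force: 44.5
t 26.8 p [0.4639 0.1942 0.0755] th 78.0 F [-1.6007 -4.8865  1.177 ] M [-1.33    0.2631 -0.0319] w 11.1 gf 44.5 q6 0.605949220693092
```

```bash
python3 -m inch '[[0,0,-0.0005,0,0,0,0],[0,0,-0.0004,0,0,0,0],[0,0,0,0.001,0,0,0],[0,0,0,0.0005,0,0,0],[0,0,0,0,0,0,0],[0,0,0,0,0,0,0],[0,0,0,0,0,0,0],[0,0,0,0,0,0,0],[0,0,0,0,0,0,0],[0,0,0,0,0,0,0]]'
python3 go.py
python3 -m inch '[[0,0,0,0.0005,0,0,0],[0,0,0,0.0005,0,0,0],[0,0,0,0.0005,0,0,0],[0,0,0,0,0,0,0],[0,0,0,0,0,0,0],[0,0,0,0,0,0,0],[0,0,0,0,0,0,0],[0,0,0,0,0,0,0],[0,0,0,0,0,0,0],[0,0,0,0,0,0,0]]'
python3 go.py
```

```text
clock: 27.63
tcp_pos: [0.4642, 0.1937, 0.0744]
ee_rot: [[-0.978, 0.208, -0.0], [0.208, 0.978, 0.0], [0.0, 0.0, -1.0]]
ft_force: [-2.3, -2.9, 1.8]
grip_width: 0.129
grip_force: 44.6
t 27.6333 p [0.4642 0.1937 0.0744] th 78.01 F [-2.2544 -2.9195  1.7514] M [-0.714   0.4669  0.0374] w 11.0 gf 44.6 q6 0.6044730359859164
clock: 28.47
tcp_pos: [0.4645, 0.1936, 0.0729]
ee_rot: [[-0.978, 0.208, 0.001], [0.208, 0.978, 0.0], [-0.0, 0.0, -1.0]]
ft_force: [-0.5, -3.8, 2.3]
grip_width: 0.135
grip_force: 44.7
t 28.4667 p [0.4645 0.1936 0.0729] th 78.0 F [-0.4741 -3.7731  2.3356] M [-0.6885  0.0293 -0.0024] w 11.5 gf 44.7 q6 0.6044520854069223
```

```bash
python3 -m inch '[[0,0,-0.0003,0.0005,0,0,0],[0,0,0,0.0005,0,0,0],[0,0,0,0,0,0,0],[0,0,0,0,0,0,0],[0,0,0,0,0,0,0],[0,0,0,0,0,0,0],[0,0,0,0,0,0,0],[0,0,0,0,0,0,0],[0,0,0,0,0,0,0],[0,0,0,0,0,0,0]]'
python3 go.py
```

```text
clock: 29.3
tcp_pos: [0.4645, 0.1936, 0.0728]
ee_rot: [[-0.978, 0.208, 0.001], [0.208, 0.978, 0.001], [-0.001, 0.001, -1.0]]
ft_force: [-2.4, -2.8, 9.9]
grip_width: 0.13
grip_force: 45.7
t 29.3 p [0.4645 0.1936 0.0728] th 78.01 F [-2.3995 -2.823   9.9123] M [-0.7481  0.4799 -0.0165] w 11.1 gf 45.7 q6 0.6039989150856101
```

```bash
python3 -m inch '[[0,0,0,0.0005,0,0,0],[0,0,0,0.0005,0,0,0],[0,0,0,0,0,0,0],[0,0,0,0,0,0,0],[0,0,0,0,0,0,0],[0,0,0,0,0,0,0],[0,0,0,0,0,0,0],[0,0,0,0,0,0,0],[0,0,0,0,0,0,0],[0,0,0,0,0,0,0]]'
python3 go.py
```

```text
clock: 30.13
tcp_pos: [0.4645, 0.1936, 0.0728]
ee_rot: [[-0.978, 0.208, 0.002], [0.208, 0.978, 0.001], [-0.001, 0.001, -1.0]]
ft_force: [-5.5, -3.3, 15.6]
grip_width: 0.134
grip_force: 46.7
t 30.1333 p [0.4645 0.1936 0.0728] th 78.01 F [-5.4965 -3.3037 15.5895] M [-0.9688  0.996   0.0191] w 11.5 gf 46.7 q6 0.6040229527920571
```

It's on the floor: z is stalled at 0.0728, matching the expected home height of about 0.073, and Fz is climbing. I'll relieve the load, open and withdraw.

```bash
python3 -m inch '[[0,0,0,-0.0005,0,0,0],[0,0,0,-0.0005,0,0,0],[0,0,0,-0.0005,0,0,0],[0,0,0,0,0,0,0],[0.035,0,0,0,0,0,0],[0.035,0,0,0,0,0,0],[0.035,0,0,0,0,0,0],[0.035,0,0,0,0,0,0],[0.035,0,0,0,0,0,0],[0.035,0,0,0,0,0,0]]'
python3 go.py
python3 -m inch '[[0.035,0,0,-0.01,0,0,0],[0.035,0,0,-0.02,0,0,0],[0.035,0,0,-0.04,0,0,0],[0.035,0,0,-0.04,0,0,0],[0.035,0,0,-0.02,0,0,0],[0.035,-0.02,-0.03,0,0,0,0],[0.035,-0.02,-0.03,0,0,0,0],[0.035,-0.02,-0.03,0,0,0,0],[0.035,-0.02,-0.03,0,0,0,0],[0.035,-0.02,-0.03,0,0,0,0]]'
python3 -m inch '[[0.035,-0.02,-0.03,0,0,0,0],[0.035,0.03,-0.02,0,0,0,0],[0.035,0.03,-0.02,0,0,0,0],[0.035,0.03,-0.02,0,0,0,0],[0.035,0.03,-0.02,0,0,0,0],[0.035,0.03,-0.02,0,0,0,0],[0.035,0.03,-0.02,0,0,0,0],[0.035,0,0,0,0,0,0],[0.035,0,0,0,0,0,0],[0.035,0,0,0,0,0,0]]'
python3 - <<'E'
from fit2 import *
import pickle
np.set_printoptions(precision=4,suppress=True)
F={n:arm.grab_frame(n) for n in("side","top")}; pickle.dump(F,open("F3.pkl","wb"))
im=cv2.hconcat([cv2.resize(F["side"]["image"][145:215,245:315],(390,390),interpolation=2),cv2.resize(F["top"]["image"][170:230,210:270],(390,390),interpolation=2)])
im=cv2.vconcat([im,cv2.resize(F["side"]["image"][190:260,340:450],(780,200),interpolation=2)])
cv2.imwrite("pics/g.png",im[:,:,::-1])
fit2({"side":F["side"]},None,.021,(.4642,.193),z=.012,free=True)
E
python3 go.py
```

```text
clock: 30.97
tcp_pos: [0.4641, 0.1934, 0.0721]
ee_rot: [[-0.978, 0.208, -0.0], [0.208, 0.978, 0.0], [0.0, 0.0, -1.0]]
ft_force: [-0.3, -0.0, 0.7]
grip_width: 0.408
grip_force: 0.0
t 30.9667 p [0.4641 0.1934 0.0721] th 78.01 F [-0.3095 -0.0467  0.6513] M [ 0.0048  0.0175 -0.    ] w 34.9 gf 0.0 q6 0.6039891262995191
clock: 31.8
tcp_pos: [0.5312, 0.0243, 0.2035]
ee_rot: [[-0.978, 0.207, 0.001], [0.207, 0.978, 0.0], [-0.001, 0.001, -1.0]]
ft_force: [0.7, -0.0, 0.3]
grip_width: 0.409
grip_force: 0.0
clock: 32.63
tcp_pos: [0.3439, -0.088, 0.2034]
ee_rot: [[-0.978, 0.209, 0.003], [0.209, 0.978, -0.0], [-0.003, 0.0, -1.0]]
ft_force: [0.5, 1.1, 0.1]
grip_width: 0.414
grip_force: 0.0
    [0.4589 0.2033] 10.9 [0.0469] 0.5144
    [0.4325 0.1353] -47.2 [0.0807] 0.4978
    [0.4596 0.2058] 12.5 [0.0458] 0.5156
    [0.4592 0.2046] -168.5 [0.046] 0.5153
    [0.392  0.0274] -11.8 [0.133] 0.4577
t 32.7333 p [ 0.3444 -0.0877  0.203 ] th 78.04 F [0.5379 0.321  0.5609] M [0.0355 0.0552 0.0017] w 35.2 gf 0.0 q6 -0.04068274310670402
```

View pics/g.png

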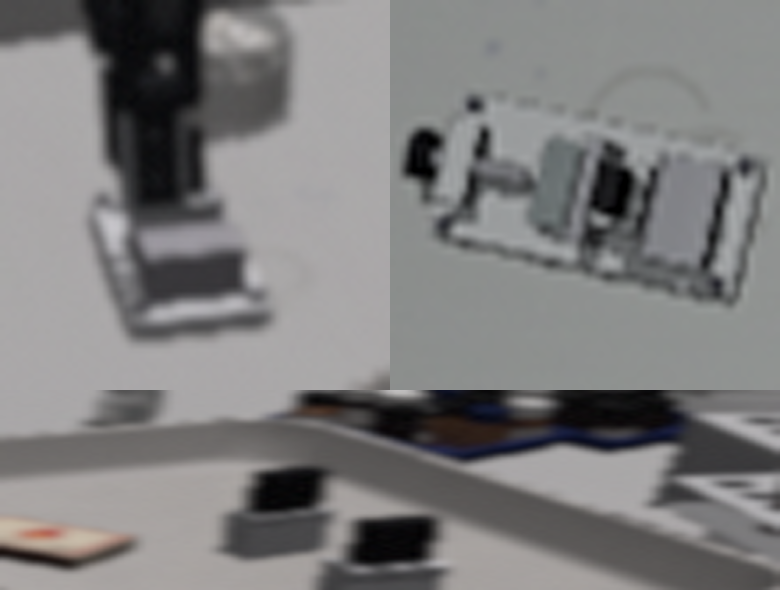

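The tab is seen from above in the slot at about (200,244), and the thin and middle gauges stand in the tray. The arm hides the clamp from the side, so I'll move it clear and verify that the spacer is upright.

```bash
python3 -m inch '[[0.035,0.006,-0.033,0,0,0,0],[0.035,0.006,-0.033,0,0,0,0],[0.035,0.006,-0.033,0,0,0,0],[0.035,0.006,-0.033,0,0,0,0],[0.035,0.006,-0.033,0,0,0,0],[0.035,0.006,-0.033,0,0,0,0],[0.035,0.006,-0.033,0,0,0,0],[0.035,0.006,-0.033,0,0,0,0],[0.035,0,0,0,0,0,0],[0.035,0,0,0,0,0,0]]'
python3 - <<'E'
from fit2 import *
np.set_printoptions(precision=4,suppress=True)
F={n:arm.grab_frame(n) for n in("side","top")}
im=cv2.hconcat([cv2.resize(F["side"]["image"][145:215,245:315],(390,390),interpolation=2),cv2.resize(F["side"]["image"][190:310,330:450],(390,390),interpolation=2)])
cv2.imwrite("pics/h.png",im[:,:,::-1])
for n in F:
    q=np.array([proj(F[n],p) for p in box(.4642,.1931,.012,np.radians(-12),.024,.012,.040,.075)]);print(n,q.min(0),q.max(0))
    a,b=q.min(0).astype(int)-4,q.max(0).astype(int)+5
    g=F[n]["image"][a[0]:b[0],a[1]:b[1]].max(2); r,c=np.where(g<45); print("dark",r.min()+a[0],r.max()+a[0],c.min()+a[1],c.max()+a[1],len(r)) if len(r) else print(g.min())
fit2(F,None,.021,(.4642,.193),z=.012)
E
```

```text
clock: 33.57
tcp_pos: [0.2415, -0.3374, 0.2019]
ee_rot: [[-0.978, 0.21, -0.0], [0.21, 0.978, 0.001], [0.0, 0.001, -1.0]]
ft_force: [-0.8, 0.6, -0.3]
grip_width: 0.409
grip_force: 0.0
side [166.6902 271.4655] [180.7348 281.2295]
dark 162 184 267 285 418
top [193.4598 238.9222] [203.3483 247.0034]
dark 195 207 240 249 46
    [0.4643 0.1913] -11.2 [] 1.3152
    [0.4643 0.1913] -11.0 [] 1.3156
    [0.4644 0.1914] -10.8 [] 1.3163
    [0.4642 0.1914] -12.1 [] 1.3162
    [0.4643 0.1911] -11.9 [] 1.3176
```

View pics/h.png

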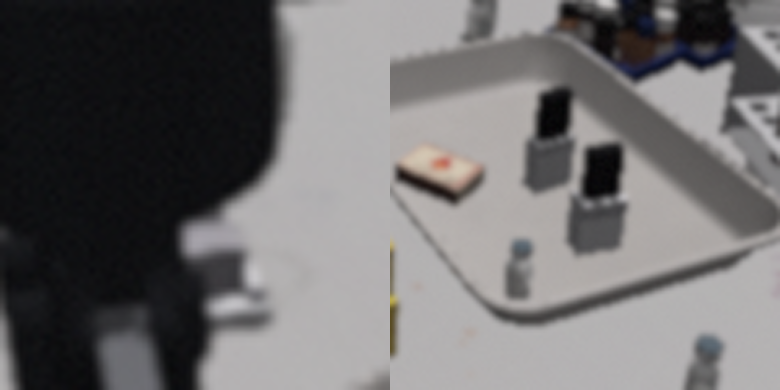

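The tray is fine: thin, middle, matchbox and vial are all standing or lying as before. The arm still hides the clamp, so one more sidestep.

```bash
python3 -m inch '[[0.035,-0.03,0,-0.01,0,0,0],[0.035,-0.03,0,-0.01,0,0,0],[0.035,-0.03,0,-0.01,0,0,0],[0.035,-0.03,0,-0.01,0,0,0],[0.035,-0.03,0,-0.01,0,0,0],[0.035,0,0,0,0,0,0],[0.035,0,0,0,0,0,0],[0.035,0,0,0,0,0,0],[0.035,0,0,0,0,0,0],[0.035,0,0,0,0,0,0]]'
python3 - <<'E'
from fit2 import *
np.set_printoptions(precision=4,suppress=True)
F={n:arm.grab_frame(n) for n in("side","top")}
cv2.imwrite("pics/i.png",cv2.hconcat([cv2.resize(F["side"]["image"][145:215,245:315],(390,390),interpolation=2),cv2.resize(F["top"]["image"][170:230,210:270],(390,390),interpolation=2)])[:,:,::-1])
q=np.array([proj(F["side"],p) for p in box(.4642,.1931,.012,np.radians(-12),.024,.012,.040,.075)]);print(q.min(0),q.max(0))
g=F["side"]["image"][155:185,262:292].max(2); r,c=np.where(g<60); print(len(r) and (r.min()+155,r.max()+155,c.min()+262,c.max()+262))
E
```

```text
clock: 34.5
tcp_pos: [0.387, -0.3663, 0.2521]
ee_rot: [[-0.978, 0.208, -0.001], [0.208, 0.978, 0.001], [0.001, 0.001, -1.0]]
ft_force: [0.4, 0.6, 0.2]
grip_width: 0.41
grip_force: 0.0
[166.6902 271.4655] [180.7348 281.2295]
(np.int64(168), np.int64(179), np.int64(273), np.int64(280))
```

View pics/i.png

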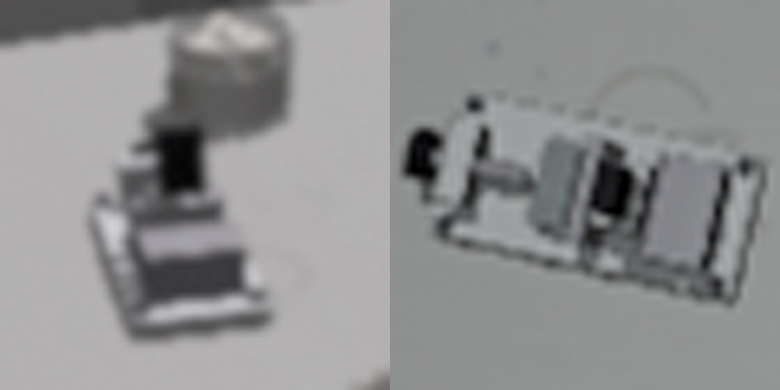

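The tab stands upright in the slot, at side rows 168–179 and cols 273–280. The prediction for fully home was rows 167–181 and cols 271–281. Handing in.

```bash
python3 -c "
from cell import arm
print(arm.sign_off())"
```

```text
the job is handed in; nothing more can be done
None
```

The thick spacer is home in the clamp, upright and pinched by the sprung jaw at about 5 N; the middle one stood loose when tried, the thin one was not needed or tried, and both stand upright in the steel tray; handed in at about 34.6 s.

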